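# Change the leaning solvent bottle and raise its reservoir stand a notch

## Robot

A 6-joint arm with a two-finger parallel gripper is mounted at the origin on a cart in front of the work surface, level with it; the furniture and walls round the work are solid. World frame = base frame: x ahead of the robot, y to its left, z up, the work surface at z = 0. Lengths are in m, angles in degrees, forces in N, time in s.
With the tool pointing down it reaches from about 0.3 to 0.875 m from the base axis. Payload 4.2 kg.
Tool frame: the origin (TCP) lies at the very end of the fingers, on their centre line; the grasp point (between the pads) lies 19 mm behind it; z points along the fingers, y is the line along which they close (so a half turn about z gives the same grasp; the last joint's range is limited). The gripper opens to 85 mm and grips with 20 to 120 N. Pads are 22 mm wide; open, the fingers measure 114 mm over their backs; the gripper's body (76 mm by 85 mm) begins 54 mm behind the grasp point. The pads swing forward as they close: fully open they stand 13 mm farther back than shut.
Start: joints at [-67.494, 18.312, 89.639, -0, 72.044, -1.146], TCP at [0.231, -0.527, 0.231] pointing down, gripper open.
Joint ranges: [-177.97, 177.97], [-48.28, 115.42], [12.27, 149.76], [-77.06, 257.06], [2.81, 150.46], [-146.56, 146.56]. Speed limits (degrees/s): [147.25, 147.25, 180, 180, 180, 180].

## Interface

Orientations are given as [roll, pitch, yaw] about the fixed x, y, z axes, in that order (R = Rz(yaw) Ry(pitch) Rx(roll)).
In Python, from workcell import robot gives the robot as it stands. The module is installed in compiled form; this text tells all that it offers.
- The arm moves only by the tool step_arm, never from a script. Its argument "plan" is a list of rows, each an object with "offset": the shift along the tool's x, y, z as a fraction of full scale, a list of three; "spin": the turn about the tool's z as a fraction of full scale; "hand": the closure, from -1 (fully open) to 1 (shut). A call has 1 to 20 rows; each row shifts and turns the commanded pose from where the row before left it, along the tool's axes as they then stand; what a row does not reach is not made up. Full scale, the value 1, is 25 cm for a shift and 180 degrees for a turn. A row lasts 1/10 s, in which the tool goes at most 50 mm and 8.59 degrees, less where a joint would pass 70% of its speed; a pose out of reach is approached as far as the arm can. A call with a number of a shift or a turn outside -1 to 1 is refused whole. A call with a gripper value outside its range is refused whole. The fingers move at their own pace and stop on an object; "squeeze" is the grip in N (left out, the last holds). Time passes only in rows, so rows that do not move let the fingers close. It gives the time, the measured TCP pose, the force, the opening and the grip force at its end, in the units of the state.
- robot.get_state(): the state, without advancing time (a new reading comes with each control period).
- robot.capture(name): name is "side" or "top"; returns a dict with "image" (400x640x3 uint8, red, green, blue), "K" (3x3 intrinsics, pixels), "R" (3x3) and "t" (3): a world point X has camera coordinates R X + t. Camera axes: x right, y down, z forward; pixel columns grow to the right and rows downward; lengths in m; the calibration is good to about 2 mm. A picture is of the moment at which its call begins. There is no depth.
- robot.sign_off(): hands the job in; it is judged then, once.
Trained networks look in a picture, given as the dict that the camera call returned (one of the last four; its "shot" number tells which), for a name from the list of things; names that differ only in an ending like _2 or _b are one class to them, and where a whole thing is asked for, a point or a joint stands for the part that bears it (a point fixed in the world has none). Each returns a list of dicts, best first, with "score" (0 to 1); they miss things now and then, are a little off and sometimes report something else, mostly with a low value. They report only what shows in the picture. A call takes as long as a camera call. They do not tell look-alikes from the thing itself.
- robot.recognise(picture, name): "extent" ([centre column, centre row, width, height] in pixels, round what is visible of it).
- robot.pinpoint(picture, name): "centre" ([column, row] in pixels: a listed point, or the origin of a listed thing).
The state is a dict: "t": time; "joint_pos": joint angles; "qvel": joint speeds; "joint_efforts": joint torques, N m; "tool_pos": TCP position; "tool_rot": TCP orientation; "contact_force": force on the tool from outside, world axes, zero at the start; "ft_torque": the same for the moment, N m; "finger_gap": opening from 0.0 (shut) to 1.0 (fully open); "grasp_force": force on a finger pad.
Only numpy, scipy, OpenCV 4.12 (cv2) and the standard library are available. Lean on these libraries where they do the work, as an engineer would, in place of code of your own. Each camera call takes 0.05 s, during which the arm holds its last target. There are 200 camera calls.

## Task

Change over the gravity-feed reservoir: take the spent brown bottle out of the leaning cradle and stand it upright in the gap in the spill tray, then lift the empty carriage by its black lug exactly one notch and let it rest there on its pawl. Then take the fresh bottle, the tall slim white one in the tray, and lean it in the raised cradle, snug in the trough with its base flat on the toe plate. Keep both bottles mouth upward, set them down gently, and do not push or tip the jar, the tin or the tall bottle beside the stand.

Things in the scene. Friction and masses are not known exactly. Their poses are not given: they have to be found in the camera images.
- spent_bottle: Spent bottle: brown glass with a white cap, 46 mm diameter, 105 mm tall, about 0.12 kg; straight-sided from its underside to 70 mm up, then a shoulder and a 24 mm cap. At the start it leans in the cradle. Origin: centre of its underside; z runs along the bottle to its cap.
- fresh_bottle: Fresh bottle: white plastic with a small red cap, 52 mm diameter, 120 mm tall, about 0.14 kg; straight-sided to 85 mm up, then a shoulder and a 26 mm cap. At the start it stands at either end of the spill tray. Origin: centre of its underside; z to its cap.
- cradle (a point): Smooth steel cradle on the carriage: V trough (walls 120 degrees apart) and, square to it, a toe plate with white pad. Origin: where the seated fresh bottle's axis meets the pad (spent bottle: x = -3 mm). z: up along a seated bottle, 35 degrees from vertical, top toward the stand's front. x: out of the trough, up and back. V bottom at x = -30 mm; walls reach y = +-22 mm, x = -19 mm, z = 65 mm.
- carriage (a joint): Carriage height in m: 0 = on its present notch (start), up positive. Notches every 40 mm, more above the next. A sprung pawl on its left clicks over the teeth and catches about 1 mm past a notch; let go short of it, the carriage slides back. It cannot be lowered without the pawl's release. Lifting takes 5 to 8 N.
- lift_lug (a point): Grip point on the carriage's lift lug, moving with it: black upright plate, 12 mm thick along the stand's y, 34 mm deep, 40 mm high. Point: mid-thickness, 13 mm below the top edge. Frame as the stand's. The column's face is 31 mm behind it and stands 100 mm above, so a tool pointing straight down fouls it; tilted about 35 degrees from the front it has room, fingertips up to 19 mm past the point.
- stand: Fixed reservoir stand: grey base 160 x 130 x 14 mm, aluminium column 30 x 30 mm, 350 mm high, centred 60 mm behind the origin. Origin: table level, directly below the cradle's origin. x back (away from the robot), y left, z up; turned 0.1 to 0.6 rad. Its front is the -x side.
- spill_tray: Fixed steel spill tray in front of the stand, 92 (x) x 245 (y) mm outside, walls 24 mm high, 3 mm thick, floor 3 mm above the table. Origin: centre of its underside. The fresh bottle and the jar stand near its two ends (y about -75 and +75 mm, either way round); the middle is free for the spent bottle.
- jar: White round jar with a blue cap, 60 mm diameter, 80 mm tall, in the tray; to be left alone. Origin: centre of its underside.
- tin: Flat round white tin, 66 mm diameter, 26 mm tall, on the table to the right of the tray; to be left alone. Origin: centre of its underside.
- tall_bottle: Tall brown bottle with a black cap, 68 mm diameter, 165 mm tall, standing on the table to the left of the stand; to be left alone. Origin: centre of its underside.
Mind the look-alikes: they are no part of the job. There is more than one size of the fresh_bottle; the job needs the larger.

How it is judged (in metres and radians):
On the way, in this order (a step that is already met when the one before it is completed fails the run):
1. the spent bottle stands upright in the spill tray, released, with the carriage still on its first notch (x of spent_bottle in the frame of spill_tray between -0.03 and 0.03 m and y of spent_bottle in the frame of spill_tray between -0.105 and 0.105 m and z of spent_bottle in the frame of spill_tray between -0.002 and 0.008 m and angle between spent_bottle's own z axis and vertical below 0.1 rad and linear speed of spent_bottle below 0.02 m/s and contact force between the fingers and spent_bottle below 0.3 N and value of joint carriage between -0.006 and 0.006 m), for 0.2 s.
2. the empty carriage rests on its pawl one notch higher, released (value of joint carriage between 0.036 and 0.044 m and velocity of joint carriage between -0.01 and 0.01 m/s and contact force between each of the arm, the fingers and stand below 0.3 N and distance between fresh_bottle and cradle above 0.1 m), for 0.3 s.
At the end, for the whole second after the job is handed in: Fresh bottle at rest in the cradle: base centre within 7 mm of the cradle origin in x and y, 6 mm of the pad, axis within 0.09 rad of the cradle z. Carriage on the next notch (0.036 to 0.044). Spent bottle upright within 0.1 rad on the tray floor, inside its walls. Nothing held (x of spent_bottle in the frame of spill_tray between -0.03 and 0.03 m and y of spent_bottle in the frame of spill_tray between -0.105 and 0.105 m and z of spent_bottle in the frame of spill_tray between -0.002 and 0.008 m and angle between spent_bottle's own z axis and vertical below 0.1 rad and value of joint carriage between 0.036 and 0.044 m and x of fresh_bottle in the frame of cradle between -0.007 and 0.007 m and y of fresh_bottle in the frame of cradle between -0.007 and 0.007 m and z of fresh_bottle in the frame of cradle between -0.004 and 0.006 m and angle between the z axis of fresh_bottle and the z axis of cradle, either way round below 0.09 rad and linear speed of each of spent_bottle, fresh_bottle below 0.02 m/s); the robot touches nothing.
It fails at once if the jar, the tin or the tall bottle is pushed more than 30 mm or tipped (distance of any of jar, tin, tall_bottle from where it was at the start of the episode above 0.03 m or angle between any of jar, tin, tall_bottle's own z axis and vertical above 0.3 rad).
It fails at once if the spent or the fresh bottle is laid over or toppled (more than 63 degrees from upright) (angle between any of spent_bottle, fresh_bottle's own z axis and vertical above 1.1 rad).
It fails at once if a bottle is banged down in the tray or the cradle (over 50 N) (contact force between fresh_bottle and stand above 50 N or contact force between spent_bottle and spill_tray above 50 N).
It also fails if it takes over 69 s, if anything falls off the work surface, if the arm or the gripper's body presses on something with over 40 N, if the wrist force passes 120 N, or if a joint passes its speed limit or range.

## Working session

There is one attempt and no reset: what is moved stays moved. The work goes in short steps, Python scripts to look and compute and a tool call to move; the robot and the scene stay as the last step left them, time stands still between calls to the robot, and variables do not carry over. Pictures are saved under pics/ and viewed, at most 10 in all, crops included, and the job is handed in when it is done.

Besides the shell and the picture viewer there is one more tool, called after ">>>" as name(argument=value, ...), one argument or row to a line, values as JSON. step_arm: Moves the arm, as the interface text tells. Shift numbers are shares of 25 cm and turn numbers shares of 180 degrees, none past 1 either way. Its arguments: {"type":"object","properties":{"plan":{"type":"array"},"squeeze":{"type":"number"}},"required":["plan"]}

```bash
mkdir -p pics; cat > h.py <<'E'
import numpy as np, cv2
from workcell import robot
def ray(c,px):
    d=np.array([*px,1.]); d=c["R"].T@np.linalg.inv(c["K"])@d
    return -c["R"].T@c["t"], d/np.linalg.norm(d)
def proj(c,X):
    q=c["K"]@(c["R"]@np.asarray(X,float)+c["t"]); return q[:2]/q[2]
def atz(c,px,z):
    o,d=ray(c,px); return o+d*(z-o[2])/d[2]
def tri(cs,ps):
    A=np.zeros((3,3));b=np.zeros(3)
    for c,p in zip(cs,ps):
        o,d=ray(c,p);M=np.eye(3)-np.outer(d,d);A+=M;b+=M@o
    return np.linalg.solve(A,b)
E
python3 - <<'E'
from h import *
np.set_printoptions(precision=4,suppress=True)
s=robot.get_state();print(s)
C={n:robot.capture(n) for n in("side","top")}
for n,c in C.items():
    cv2.imwrite(f"pics/{n}0.png",c["image"][:,:,::-1]); print(n,-c["R"].T@c["t"],c["K"][0,0])
for nm in "spent_bottle fresh_bottle cradle lift_lug stand spill_tray jar tin tall_bottle".split():
    P={}
    for n,c in C.items():
        r=robot.pinpoint(c,nm); P[n]=r
        print(nm,n,[(np.round(a["centre"],1).tolist(),round(a["score"],2)) for a in r[:3]])
    if all(P.values()): print("   tri",tri(list(C.values()),[P[n][0]["centre"] for n in C]))
E
```

```text
{'t': 0.0, 'joint_pos': array([-67.4936,  18.3526,  89.7076,   0.0001,  72.0425,  -1.1441]), 'qvel': array([ 0.0252, -0.0025, -0.0176, -0.0406, -0.1311,  0.0428]), 'joint_efforts': array([  0.0028, -41.551 , -23.4157,   0.0001,   0.0084,   0.    ]), 'tool_pos': array([ 0.2305, -0.5263,  0.2305]), 'tool_rot': array([-179.8974,   -0.0022,   23.6504]), 'contact_force': array([ 0.4227, -0.324 , -0.8696]), 'ft_torque': array([ 0.0065, -0.0267, -0.0022]), 'grasp_force': 0.0, 'finger_gap': 0.9985121816750646}
side [0.4088 0.9972 0.5049] 365.70730895962834
top [0.4892 0.2161 1.259 ] 501.7556409647888
spent_bottle side [([297.1, 214.8], 0.83)]
spent_bottle top [([320.6, 180.5], 0.81)]
   tri [0.6181 0.2446 0.1095]
fresh_bottle side [([294.0, 178.6], 0.73), ([225.9, 257.2], 0.7), ([384.8, 292.1], 0.62)]
fresh_bottle top [([276.4, 271.2], 0.96), ([298.0, 109.8], 0.56)]
   tri [0.5034 0.3551 0.2599]
cradle side [([300.8, 210.8], 0.75)]
cradle top []
lift_lug side []
lift_lug top []
stand side [([298.9, 254.6], 0.64)]
stand top [([320.9, 184.1], 0.96)]
   tri [ 0.618   0.2459 -0.0013]
spill_tray side [([372.5, 276.2], 0.93)]
spill_tray top [([306.9, 256.3], 0.97)]
   tri [ 0.4338  0.2827 -0.0101]
jar side [([359.2, 257.4], 0.8), ([298.8, 212.5], 0.17)]
jar top [([336.5, 242.3], 0.56)]
   tri [ 0.4707  0.2081 -0.0119]
tin side [([357.6, 227.9], 0.67), ([296.9, 214.8], 0.33)]
tin top [([395.4, 229.7], 0.95)]
   tri [ 0.4967  0.0591 -0.0098]
tall_bottle side [([299.0, 320.1], 0.79)]
tall_bottle top [([227.1, 202.9], 0.72)]
   tri [0.5637 0.4793 0.0088]
```

View pics/side0.png

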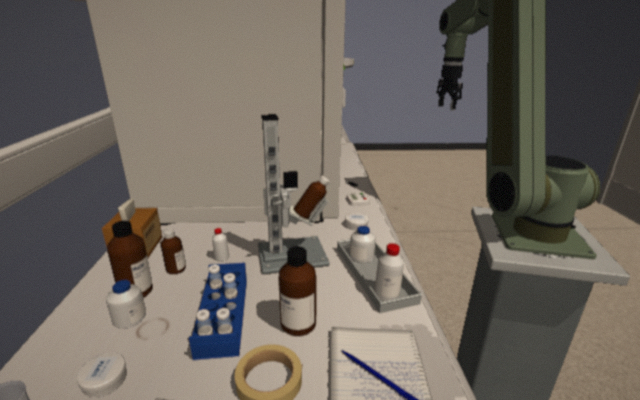

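View pics/top0.png

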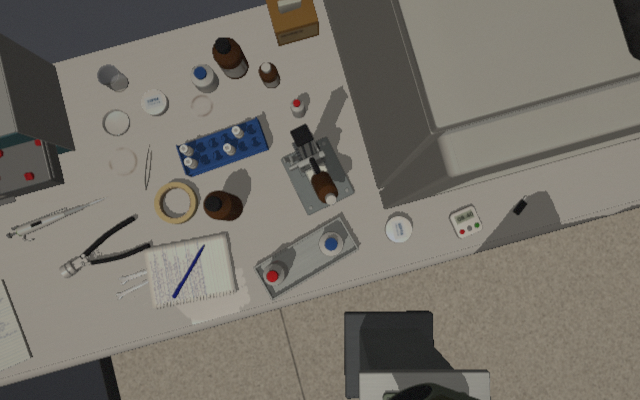

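The side view shows the stand's column top at (268,117), the lug at about (291,180), and the spent bottle running from (300,215) to (325,182). The tray holds the jar at (362,245) and the fresh bottle at (390,270). The top view shows the tray from (255,268) to (357,240), the fresh bottle's red cap at (273,273) and the column top at (301,135). I need close-ups next.

```bash
python3 - <<'E'
import cv2
a=cv2.imread("pics/side0.png")[100:290,230:420]; b=cv2.imread("pics/top0.png")[115:305,240:380]
a=cv2.resize(a,None,fx=3,fy=3,interpolation=2);cv2.imwrite("pics/a1.png",a)
b=cv2.resize(b,None,fx=3,fy=3,interpolation=2);cv2.imwrite("pics/b1.png",b)
E
```

```text
(no output)
```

View pics/a1.png

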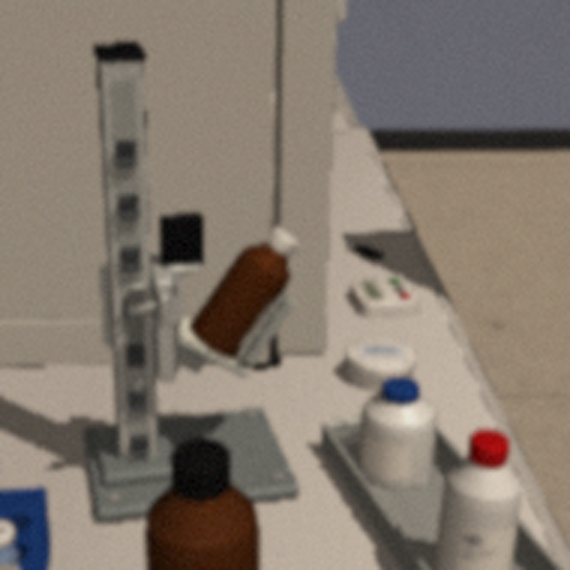

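View pics/b1.png

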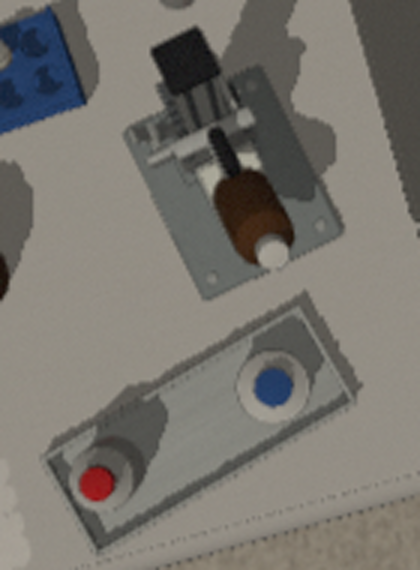

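The close-ups show the lug in line with the cradle at side pixels (284–298, 171–188). Base corners and tray rim corners are readable in the top view, so I'll fit poses to them.

```bash
cat > fit.py <<'E'
from h import *
from scipy.optimize import least_squares
def fitrect(c,px,local,z):
    W=np.array([atz(c,p,z)[:2] for p in px])
    f=lambda v:(v[:2]+local@np.array([[np.cos(v[2]),np.sin(v[2])],[-np.sin(v[2]),np.cos(v[2])]])-W).ravel()
    r=least_squares(f,[*W.mean(0),0.4]);return r.x,np.abs(r.fun).max()
E
python3 - <<'E'
from fit import *
np.set_printoptions(precision=4,suppress=True)
T=robot.capture("top");S=robot.capture("side")
k=lambda L:[(u/3+240-.33,v/3+115-.33) for u,v in L]
ks=lambda L:[(u/3+230-.33,v/3+100-.33) for u,v in L]
# tray: back-left, back-right, front-right, front-left
t,e=fitrect(T,k([(43,457),(305,292),(357,395),(99,550)]),np.array([[46,122.5],[46,-122.5],[-46,-122.5],[-46,122.5]])/1e3,.024);print("tray",t,e)
# base 160x130: order back-left, front-left, front-right, back-right; centre unknown
for L in((.08,.065),(.065,.08)):
    b,e=fitrect(T,k([(127,133),(205,298),(342,230),(262,66)]),np.array([[L[0],L[1]],[-L[0],L[1]],[-L[0],-L[1]],[L[0],-L[1]]]),.014);print("base",b,e)
# column top centre z=.35
ct=atz(T,k([(187,62)])[0],.35);print("coltop",ct)
so=atz(T,(320.9,184.1),0);so2=atz(S,(298.9,254.6),0);print("origin",so,so2)
for nm,p,z in(("capspent",(273,252),None),("capfresh",(97,482),.122),("capjar",(273,387),.082)):
    if z: print(nm,atz(T,k([p])[0],z))
cap=tri([T,S],[k([(273,250)])[0],ks([(286,240)])[0]]);print("spentcap",cap)
yaw=b[2];u=np.array([np.cos(yaw),np.sin(yaw)]);n=np.array([-u[1],u[0]])
o=ct[:2]-.06*u;print("origin by col",o)
# lug in side: plane y_stand=0
def atplane(c,p):
    O,d=ray(c,p);s=((o-O[:2])@n)/(d[:2]@n);X=O+s*d;return (X[:2]-o)@u,X[2]
for p in[(161,217),(203,213),(203,262),(161,264),(195,345),(240,355),(286,240),(182,325)]:print(p,atplane(S,ks([p])[0]))
for f in("jar","fresh_bottle","tin"):
  r=robot.pinpoint(T,f)[0];print(f,atz(T,r["centre"],.003))
nad=proj(T,[T["R"].T[0]@-T["t"],T["R"].T[1]@-T["t"],0]);print("nadir",nad)
E
```

```text
tray [0.4377 0.2813 0.5341] 0.004130883918924688
base [0.637  0.2531 0.4414] 0.00401553063056459
base [0.637  0.2531 0.443 ] 0.019918410043570423
coltop [0.6709 0.2711 0.35  ]
origin [0.6158 0.2455 0.    ] [0.6196 0.248  0.    ]
capfresh [0.3987 0.3547 0.122 ]
capjar [0.4675 0.2222 0.082 ]
spentcap [0.5638 0.22   0.1958]
origin by col [0.6167 0.2453]
(161, 217) (np.float64(0.035524714336002766), np.float64(0.2217299081501239))
(203, 213) (np.float64(0.0037115054516461956), np.float64(0.22251204972720834))
(203, 262) (np.float64(0.0043842792421601145), np.float64(0.182691636832244))
(161, 264) (np.float64(0.03675850306144474), np.float64(0.18384410102047494))
(195, 345) (np.float64(0.011999835369338591), np.float64(0.112236419597678))
(240, 355) (np.float64(-0.024361017874824687), np.float64(0.09935489808978032))
(286, 240) (np.float64(-0.06102571952372424), np.float64(0.1954727928076197))
(182, 325) (np.float64(0.021938772735644214), np.float64(0.1308323175665922))
jar [0.4637 0.217  0.003 ]
fresh_bottle [0.4032 0.3523 0.003 ]
tin [0.5039 0.0558 0.003 ]
nadir [333.1665 234.3342]
```

```bash
cat > go.py <<'E'
import sys
from h import *
# stand model: origin o, yaw; arguments: world x y z, or "s" x y z in stand frame (z world); prints tool-frame total and per-row fractions
o=np.array([.617,.246]);yaw=.445
u=np.array([np.cos(yaw),np.sin(yaw)]);n=np.array([-u[1],u[0]])
def go(p,frm=None,yd=None):
    s=robot.get_state();a=frm if frm is not None else s["tool_pos"];y=np.radians(s["tool_rot"][2] if yd is None else yd)
    d=np.asarray(p,float)-a;t=np.array([d[0]*np.cos(y)+d[1]*np.sin(y),d[0]*np.sin(y)-d[1]*np.cos(y),-d[2]])
    N=max(1,int(np.ceil(np.linalg.norm(t)/.04)))
    print(np.round(p,4),"mm",np.round(t*1e3,1),"total",np.round(t*4,4),"rows",N,"each",np.round(t*4/N,4));return np.asarray(p)
def st(x,y,z): return np.array([*(o+x*u+y*n),z])
E
python3 - <<'E'
from go import *
a=go([.33,.1,.30]);b=go(st(-.06,0,.30),a,25.5);c=go(st(-.06,0,.144),b,25.5);go(st(-.045,0,.144),c,25.5)
T=robot.capture("top");print(atz(T,(383,205),0))
E
```

```text
[0.33 0.1  0.3 ] mm [ 342.4 -534.2  -68.7] total [ 1.3696 -2.1369 -0.2747] rows 16 each [ 0.0856 -0.1336 -0.0172]
[0.5628 0.2202 0.3   ] mm [261.9  -8.2  -0. ] total [ 1.0476 -0.0329 -0.    ] rows 7 each [ 0.1497 -0.0047 -0.    ]
[0.5628 0.2202 0.144 ] mm [  0.   0. 156.] total [0.    0.    0.624] rows 4 each [0.    0.    0.156]
[0.5764 0.2266 0.144 ] mm [15.  0. -0.] total [ 0.06  0.   -0.  ] rows 1 each [ 0.06  0.   -0.  ]
[0.56116064 0.09019875 0.        ]
```

>>> step_arm(
  plan=[
    {"offset": [0.0856, -0.1336, -0.0172], "spin": -0.01, "hand": -1},
    {"offset": [0.0856, -0.1336, -0.0172], "spin": 0, "hand": -1},
    {"offset": [0.0856, -0.1336, -0.0172], "spin": 0, "hand": -1},
    {"offset": [0.0856, -0.1336, -0.0172], "spin": 0, "hand": -1},
    {"offset": [0.0856, -0.1336, -0.0172], "spin": 0, "hand": -1},
    {"offset": [0.0856, -0.1336, -0.0172], "spin": 0, "hand": -1},
    {"offset": [0.0856, -0.1336, -0.0172], "spin": 0, "hand": -1},
    {"offset": [0.0856, -0.1336, -0.0172], "spin": 0, "hand": -1},
    {"offset": [0.0856, -0.1336, -0.0172], "spin": 0, "hand": -1},
    {"offset": [0.0856, -0.1336, -0.0172], "spin": 0, "hand": -1},
    {"offset": [0.0856, -0.1336, -0.0172], "spin": 0, "hand": -1},
    {"offset": [0.0856, -0.1336, -0.0172], "spin": 0, "hand": -1},
    {"offset": [0.0856, -0.1336, -0.0172], "spin": 0, "hand": -1},
    {"offset": [0.0856, -0.1336, -0.0172], "spin": 0, "hand": -1},
    {"offset": [0.0856, -0.1336, -0.0172], "spin": 0, "hand": -1},
    {"offset": [0.0856, -0.1336, -0.0172], "spin": 0, "hand": -1},
    {"offset": [0, 0, 0], "spin": 0, "hand": -1},
    {"offset": [0, 0, 0], "spin": 0, "hand": -1},
  ],
  squeeze=25,
)

```text
t: 3.1
tool_pos: [0.3112, 0.1032, 0.3]
tool_rot: [180.0, 0.0, 25.6]
contact_force: [-0.0, -1.4, 0.4]
finger_gap: 1.004
grasp_force: 0.0
```

>>> step_arm(
  plan=[
    {"offset": [0.14, 0.0016, 0], "spin": 0, "hand": -1},
    {"offset": [0.14, 0.0016, 0], "spin": 0, "hand": -1},
    {"offset": [0.14, 0.0016, 0], "spin": 0, "hand": -1},
    {"offset": [0.14, 0.0016, 0], "spin": 0, "hand": -1},
    {"offset": [0.14, 0.0016, 0], "spin": 0, "hand": -1},
    {"offset": [0.14, 0.0016, 0], "spin": 0, "hand": -1},
    {"offset": [0.13, 0.0016, 0], "spin": 0, "hand": -1},
    {"offset": [0.13, 0.0016, 0], "spin": 0, "hand": -1},
    {"offset": [0, 0, 0], "spin": 0, "hand": -1},
    {"offset": [0, 0, 0], "spin": 0, "hand": -1},
  ],
)

```text
t: 4.1
tool_pos: [0.5613, 0.216, 0.2993]
tool_rot: [180.0, 0.1, 25.3]
contact_force: [-0.3, -0.9, 0.0]
finger_gap: 0.994
grasp_force: 0.0
```

```bash
python3 - <<'E'
from go import *
s=robot.get_state();print(s["joint_pos"])
c=robot.capture("side")
x=c["image"][60:280,220:400,::-1];cv2.imwrite("pics/s2.png",cv2.resize(x,None,fx=2.7,fy=2.7,interpolation=2))
b=go(st(-.06,0,.144));go(st(-.045,0,.144),b)
E
```

```text
[ 1.99620224e+01  1.89862533e+01  7.89231503e+01 -2.90228096e-02
  8.22291193e+01  8.46659205e+01]
[0.5628 0.2202 0.144 ] mm [  3.6  -2.8 155.8] total [ 0.0145 -0.0112  0.623 ] rows 4 each [ 0.0036 -0.0028  0.1558]
[0.5764 0.2266 0.144 ] mm [15. -0. -0.] total [ 0.06   -0.0002 -0.    ] rows 1 each [ 0.06   -0.0002 -0.    ]
```

View pics/s2.png

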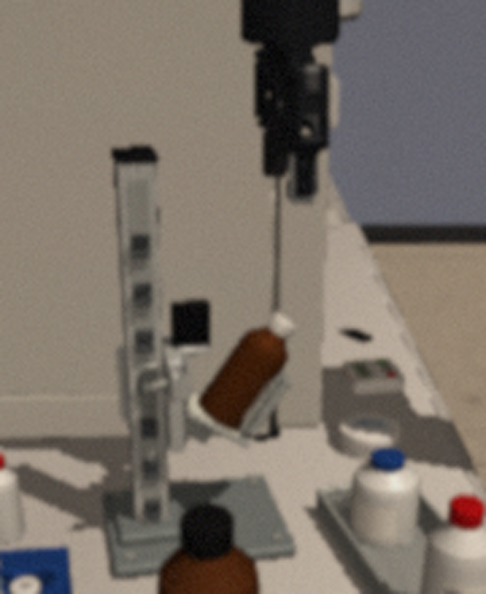

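The picture shows the open gripper above and in front of the bottle's cap at (283,322), with the lug at (190,322) clear behind it. I'll descend.

>>> step_arm(
  plan=[
    {"offset": [0.0145, -0.0112, 0.12], "spin": 0, "hand": -1},
    {"offset": [0, 0, 0.14], "spin": 0, "hand": -1},
    {"offset": [0, 0, 0.14], "spin": 0, "hand": -1},
    {"offset": [0, 0, 0.14], "spin": 0, "hand": -1},
    {"offset": [0, 0, 0.083], "spin": 0, "hand": -1},
    {"offset": [0, 0, 0], "spin": 0, "hand": -1},
    {"offset": [0.03, 0, 0], "spin": 0, "hand": -1},
    {"offset": [0.03, 0, 0], "spin": 0, "hand": -1},
    {"offset": [0, 0, 0], "spin": 0, "hand": -1},
  ],
)

```text
t: 5.05
tool_pos: [0.5788, 0.2293, 0.1463]
tool_rot: [180.0, -0.3, 25.4]
contact_force: [0.2, -0.6, -1.3]
finger_gap: 1.002
grasp_force: 0.0
```

```bash
python3 - <<'E'
from go import *
c=robot.capture("side")
x=c["image"][110:260,230:370,::-1];cv2.imwrite("pics/s3.png",cv2.resize(x,None,fx=4,fy=4,interpolation=2))
go(st(-.045,0,.144))
E
```

```text
[0.5764 0.2266 0.144 ] mm [-2.5  1.5  1.8] total [-0.01    0.0059  0.0073] rows 1 each [-0.01    0.0059  0.0073]
```

View pics/s3.png

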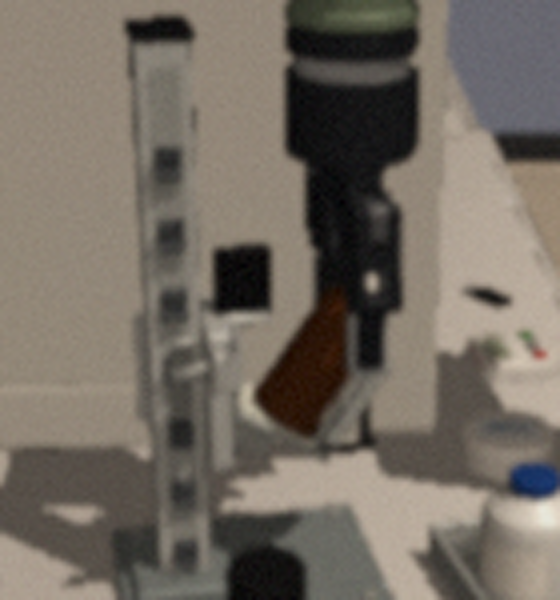

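The near finger at (368,330) straddles the bottle, slightly forward of its axis. The gripper body at row 160 is well above the lug top at row 245. I'll nudge back 4 mm and close.

>>> step_arm(
  plan=[
    {"offset": [0.016, 0.006, 0], "spin": 0, "hand": -1},
    {"offset": [0, 0, 0], "spin": 0, "hand": 0.3},
    {"offset": [0, 0, 0], "spin": 0, "hand": 0.5},
    {"offset": [0, 0, 0], "spin": 0, "hand": 0.5},
    {"offset": [0, 0, 0], "spin": 0, "hand": 0.5},
    {"offset": [0, 0, 0], "spin": 0, "hand": 0.5},
    {"offset": [0, 0, 0], "spin": 0, "hand": 0.5},
  ],
  squeeze=25,
)

```text
t: 5.8
tool_pos: [0.5809, 0.2291, 0.1445]
tool_rot: [-180.0, -0.0, 25.5]
contact_force: [-0.2, 0.9, 1.5]
finger_gap: 0.526
grasp_force: 25.7
```

>>> step_arm(
  plan=[
    {"offset": [0, 0, -0.03], "spin": 0, "hand": 0.5},
    {"offset": [0, 0, -0.05], "spin": 0, "hand": 0.5},
    {"offset": [-0.02, 0, -0.06], "spin": 0, "hand": 0.5},
    {"offset": [-0.06, 0, -0.08], "spin": 0, "hand": 0.5},
    {"offset": [-0.08, 0, -0.08], "spin": 0, "hand": 0.5},
    {"offset": [-0.1, 0, -0.06], "spin": 0, "hand": 0.5},
    {"offset": [-0.1, 0, 0], "spin": 0, "hand": 0.5},
    {"offset": [-0.1, 0, 0], "spin": -0.01, "hand": 0.5},
    {"offset": [-0.05, 0, 0], "spin": -0.014, "hand": 0.5},
    {"offset": [0, 0, 0], "spin": 0, "hand": 0.5},
    {"offset": [0, 0, 0], "spin": 0, "hand": 0.5},
  ],
)

```text
t: 6.9
tool_pos: [0.4666, 0.174, 0.2355]
tool_rot: [180.0, -0.1, 29.7]
contact_force: [0.2, -0.4, -1.2]
finger_gap: 0.53
grasp_force: 25.8
```

```bash
python3 - <<'E'
from go import *
c=robot.capture("side");T=robot.capture("top")
x=c["image"][60:300,240:440,::-1];x=cv2.resize(x,None,fx=2.4,fy=2.4,interpolation=2)
y=T["image"][120:310,240:380,::-1];y=cv2.resize(y,(int(576/190*140),576),interpolation=2)
cv2.imwrite("pics/s4.png",cv2.resize(np.hstack([x,y[:576]]),None,fx=.85,fy=.85))
for n,q in(("t",T),("s",c)):
  r=robot.pinpoint(q,"spent_bottle");print(n,[(a["centre"],a["score"]) for a in r[:2]])
  if n=="t":a=r
print(tri([T,c],[a[0]["centre"],r[0]["centre"]]))
s=robot.get_state();print(s["tool_pos"],s["tool_rot"])
E
```

```text
t [([277.3, 269.5], 0.57), ([348.1, 227.7], 0.4)]
s [([354.4, 174.6], 0.89), ([374.8, 275.9], 0.52)]
[0.45112204 0.33122252 0.25890144]
[0.4667362  0.17415039 0.23436184] [ 1.79992849e+02 -1.69209006e-02  2.97555612e+01]
```

View pics/s4.png

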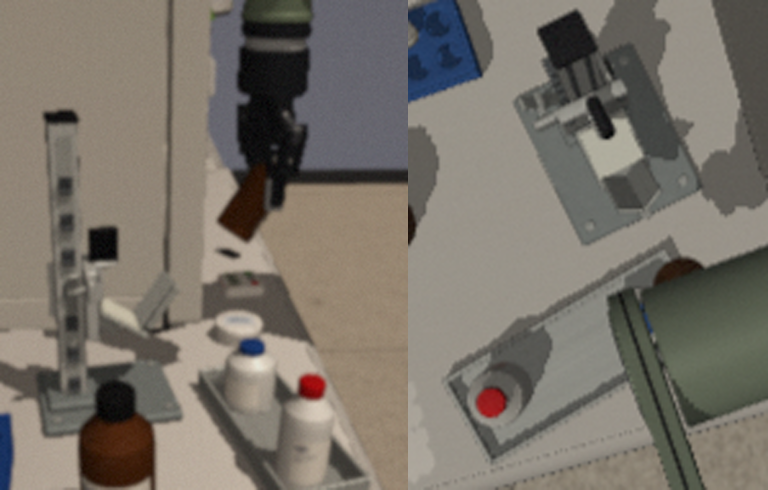

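The picture shows the bottle held leaning about 30°, base at side crop (235,232). The cradle is empty and undisturbed. I'll work out its pose in the hand and the approach to the tray's front wall, whose edge will push it upright.

```bash
cat >> go.py <<'E'
tc=np.array([.4377,.2813]);ty=.534
tu=np.array([np.cos(ty),np.sin(ty)]);tn=np.array([-tu[1],tu[0]])
def tr(x,y,z): return np.array([*(tc+x*tu+y*tn),z])
def inhand(c,px,off=0):
    "pixel -> (x fwd-back, z) relative to TCP in the plane through the fingers' middle"
    s=robot.get_state();y=np.radians(s["tool_rot"][2]);uu=np.array([np.cos(y),np.sin(y)]);nn=np.array([-uu[1],uu[0]]);O,d=ray(c,px)
    k=((s["tool_pos"][:2]-O[:2])@nn+off)/(d[:2]@nn);X=O+k*d;return np.round([1e3*(X[:2]-s["tool_pos"][:2])@uu,1e3*(X[2]-s["tool_pos"][2])],1)
E
python3 - <<'E'
from go import *
c=robot.capture("side")
f=lambda u,v:(u/2.04+240,v/2.04+60)
for n,p in(("net",(354.4,174.6)),("backcorner",f(218,221)),("frontcorner",f(247,241)),("tip",f(277,208)),("backedge hi",f(252,165))):print(n,inhand(c,p))
b=go(tr(-.059,.009,.20),yd=30.6)
E
```

```text
net [ 34.9 -30.7]
backcorner [ 54.6 -13.1]
frontcorner [ 17.3 -41.5]
tip [-18.1  -4.5]
backedge hi [16.6 49. ]
[0.3823 0.259  0.2   ] mm [ -29.3 -116.    34.2] total [-0.1172 -0.4639  0.1368] rows 4 each [-0.0293 -0.116   0.0342]
```

>>> step_arm(
  plan=[
    {"offset": [-0.04, -0.1, 0.034], "spin": -0.005, "hand": 0.5},
    {"offset": [-0.04, -0.13, 0.034], "spin": 0, "hand": 0.5},
    {"offset": [-0.04, -0.13, 0.034], "spin": 0, "hand": 0.5},
    {"offset": [-0.037, -0.104, 0.034], "spin": 0, "hand": 0.5},
    {"offset": [0, 0, 0.1], "spin": 0, "hand": 0.5},
    {"offset": [0, 0, 0.12], "spin": 0, "hand": 0.5},
    {"offset": [0, 0, 0.12], "spin": 0, "hand": 0.5},
    {"offset": [0, 0, 0.06], "spin": 0, "hand": 0.5},
    {"offset": [0, 0, 0], "spin": 0, "hand": 0.5},
    {"offset": [0, 0, 0], "spin": 0, "hand": 0.5},
  ],
)

```text
t: 8.15
tool_pos: [0.3739, 0.2543, 0.1005]
tool_rot: [180.0, -0.0, 30.7]
contact_force: [-0.2, -0.5, -0.7]
finger_gap: 0.531
grasp_force: 26.0
```

```bash
python3 - <<'E'
from go import *
c=robot.capture("side")
r=robot.pinpoint(c,"spent_bottle");
for a in r[:2]:print(a["centre"],a["score"],inhand(c,a["centre"]))
go(tr(-.069,.009,.068));go(tr(-.036,.009,.062),tr(-.069,.009,.068))
cv2.imwrite("pics/s5.png",cv2.resize(c["image"][170:310,300:440,::-1],None,fx=4,fy=4,interpolation=2))
E
```

```text
[385.9, 246.2] 0.89 [ 40.1 -31.2]
[0.3737 0.2539 0.068 ] mm [-0.8  0.2 33.3] total [-0.0034  0.0008  0.1334] rows 1 each [-0.0034  0.0008  0.1334]
[0.4021 0.2707 0.062 ] mm [33.  0.  6.] total [0.132  0.0002 0.024 ] rows 1 each [0.132  0.0002 0.024 ]
```

View pics/s5.png

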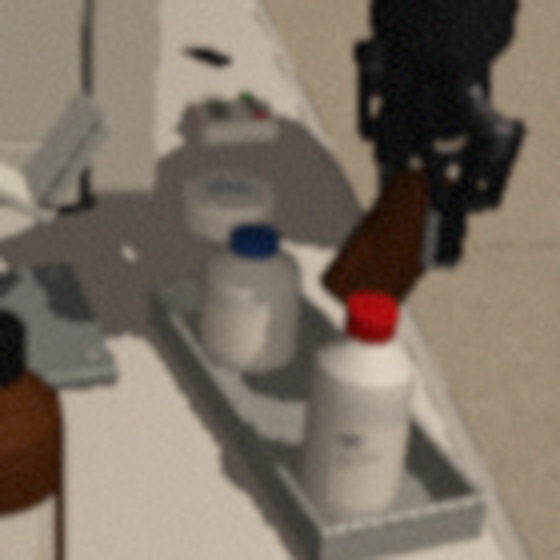

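The bottle hangs over the tray's front wall between the jar (250,300) and the fresh bottle (365,420), clear of both. Next I'll lower it onto the wall and roll it upright.

>>> step_arm(
  plan=[
    {"offset": [0, 0, 0.07], "spin": 0, "hand": 0.5},
    {"offset": [0, 0, 0.06], "spin": 0, "hand": 0.5},
    {"offset": [0, 0, 0.012], "spin": 0, "hand": 0.5},
    {"offset": [0.02, 0, 0.006], "spin": 0, "hand": 0.5},
    {"offset": [0.02, 0, 0.003], "spin": 0, "hand": 0.5},
    {"offset": [0.02, 0, 0.003], "spin": 0, "hand": 0.5},
    {"offset": [0.02, 0, 0], "spin": 0, "hand": 0.5},
  ],
  squeeze=20,
)

```text
t: 8.95
tool_pos: [0.3915, 0.2647, 0.0623]
tool_rot: [180.0, -0.1, 30.7]
contact_force: [-0.4, -1.2, -1.0]
finger_gap: 0.524
grasp_force: 26.0
```

```bash
python3 - <<'E'
from go import *
c=robot.capture("side")
for a in robot.pinpoint(c,"spent_bottle")[:2]:print(a["centre"],a["score"],inhand(c,a["centre"]))
s=robot.get_state();print(s["contact_force"],s["tool_pos"],s["tool_rot"])
E
```

```text
[375.0, 263.8] 0.56 [ 43.7 -34.2]
[-0.89322623 -0.20030603 -0.51841884] [0.39171836 0.26480053 0.06218747] [ 1.79996934e+02 -9.82712027e-02  3.06697572e+01]
```

>>> step_arm(
  plan=[
    {"offset": [0, 0, -0.1], "spin": 0, "hand": 0.5},
    {"offset": [-0.045, 0, 0], "spin": 0, "hand": 0.5},
    {"offset": [-0.045, 0, 0], "spin": 0, "hand": 0.5},
    {"offset": [0, 0, 0.07], "spin": 0, "hand": 0.5},
    {"offset": [0, 0, 0.033], "spin": 0, "hand": 0.5},
    {"offset": [0, 0, 0], "spin": 0, "hand": 0.5},
    {"offset": [0.012, 0, 0], "spin": 0, "hand": 0.5},
    {"offset": [0.012, 0, 0], "spin": 0, "hand": 0.5},
  ],
)

```text
t: 9.85
tool_pos: [0.3723, 0.2538, 0.061]
tool_rot: [-180.0, 0.5, 30.6]
contact_force: [-10.1, -2.2, 18.8]
finger_gap: 0.525
grasp_force: 28.6
```

```bash
python3 - <<'E'
from go import *
s=robot.get_state();print(s["contact_force"],s["ft_torque"],s["tool_pos"],((s["tool_pos"][:2]-tc)@tu))
c=robot.capture("side")
for a in robot.pinpoint(c,"spent_bottle")[:2]:print(a["centre"],a["score"],inhand(c,a["centre"]))
E
```

```text
[-10.11015803  -2.20366861  18.83228919] [-0.48309274  1.51830585 -0.06249296] [0.37230732 0.25375213 0.06101417] -0.07030990672625703
[388.6, 263.3] 0.51 [ 30.2 -38.9]
```

>>> step_arm(
  plan=[
    {"offset": [0.016, 0, 0], "spin": 0, "hand": 0.5},
    {"offset": [0.016, 0, 0], "spin": 0, "hand": 0.5},
    {"offset": [0.016, 0, 0], "spin": 0, "hand": 0.5},
  ],
)

```text
t: 10.25
tool_pos: [0.3843, 0.2608, 0.0617]
tool_rot: [-180.0, 0.3, 30.7]
contact_force: [-5.7, -1.5, 15.2]
finger_gap: 0.526
grasp_force: 30.8
```

```bash
python3 - <<'E'
from go import *
s=robot.get_state();print(s["contact_force"],s["ft_torque"],s["tool_pos"],((s["tool_pos"][:2]-tc)@tu))
c=robot.capture("side")
for a in robot.pinpoint(c,"spent_bottle")[:2]:print(a["centre"],a["score"],inhand(c,a["centre"]))
E
```

```text
[-5.71136088 -1.52985245 15.20493186] [-0.41708447  1.15343467  0.02518365] [0.38425048 0.26078598 0.06173514] -0.05644940453267567
[384.6, 264.3] 0.81 [ 26.6 -40.1]
[386.5, 292.9] 0.49 [  13.8 -124.9]
```

>>> step_arm(
  plan=[
    {"offset": [0.016, 0, 0], "spin": 0, "hand": 0.5},
    {"offset": [0.016, 0, 0], "spin": 0, "hand": 0.5},
    {"offset": [0.016, 0, 0], "spin": 0, "hand": 0.5},
    {"offset": [0.016, 0, 0], "spin": 0, "hand": 0.5},
  ],
)

```text
t: 10.75
tool_pos: [0.3983, 0.2686, 0.0609]
tool_rot: [180.0, 0.3, 30.7]
contact_force: [-3.5, -2.0, 6.7]
finger_gap: 0.53
grasp_force: 30.1
```

```bash
python3 - <<'E'
from go import *
s=robot.get_state();print(s["contact_force"],s["ft_torque"],s["tool_pos"],((s["tool_pos"][:2]-tc)@tu))
c=robot.capture("side")
for a in robot.pinpoint(c,"spent_bottle")[:2]:print(a["centre"],a["score"],inhand(c,a["centre"]))
E
```

```text
[-3.50145289 -1.99837504  6.68809421] [-0.4788519   0.78370946 -0.02564102] [0.39828239 0.26864698 0.06090924] -0.04036995665660571
[387.0, 262.7] 0.85 [  4.3 -36.4]
```

>>> step_arm(
  plan=[
    {"offset": [0, 0, -0.06], "spin": 0, "hand": 0.5},
    {"offset": [0, 0, -0.03], "spin": 0, "hand": 0.5},
    {"offset": [0.05, 0, 0], "spin": 0, "hand": 0.5},
    {"offset": [0.07, 0, 0], "spin": 0, "hand": 0.5},
    {"offset": [0.04, 0, 0.03], "spin": 0, "hand": 0.5},
    {"offset": [0, 0, 0.06], "spin": 0, "hand": 0.5},
    {"offset": [0, 0, 0.05], "spin": 0, "hand": 0.5},
    {"offset": [0, 0, 0.012], "spin": 0, "hand": 0.5},
    {"offset": [0, 0, 0.01], "spin": 0, "hand": 0.5},
    {"offset": [0, 0, 0.0], "spin": 0, "hand": 0.5},
  ],
)

```text
t: 11.85
tool_pos: [0.4348, 0.2903, 0.0429]
tool_rot: [180.0, 0.0, 30.7]
contact_force: [0.3, -0.0, -1.2]
finger_gap: 0.527
grasp_force: 29.4
```

```bash
python3 - <<'E'
from go import *
s=robot.get_state();print(s["contact_force"],s["ft_torque"],s["tool_pos"],((s["tool_pos"][:2]-tc)@tu),((s["tool_pos"][:2]-tc)@tn))
c=robot.capture("side")
for a in robot.pinpoint(c,"spent_bottle")[:2]:print(a["centre"],a["score"],inhand(c,a["centre"]))
E
```

```text
[ 0.28065161 -0.03074895 -1.16496874] [-0.01641903 -0.06326933  0.02830962] [0.43482043 0.29028657 0.04288136] 0.0020953150802307335 0.009201085354836864
[368.2, 277.2] 0.64 [  8.  -49.2]
```

Not in contact yet, so I'll lower in small steps.

>>> step_arm(
  plan=[
    {"offset": [0, 0, 0.008], "spin": 0, "hand": 0.5},
    {"offset": [0, 0, 0.008], "spin": 0, "hand": 0.5},
    {"offset": [0, 0, 0.004], "spin": 0, "hand": 0.5},
  ],
)

```text
t: 12.25
tool_pos: [0.437, 0.2907, 0.0407]
tool_rot: [179.9, -0.3, 30.7]
contact_force: [0.6, -7.0, 16.5]
finger_gap: 0.529
grasp_force: 35.7
```

>>> step_arm(
  plan=[
    {"offset": [0, 0, -0.012], "spin": 0, "hand": 0.5},
    {"offset": [0, 0, -0.008], "spin": 0, "hand": 0.5},
    {"offset": [0, 0, 0], "spin": -0.045, "hand": 0.5},
    {"offset": [0, 0, 0], "spin": -0.045, "hand": 0.5},
    {"offset": [0, 0, 0], "spin": -0.045, "hand": 0.5},
    {"offset": [0, 0, 0], "spin": -0.045, "hand": 0.5},
    {"offset": [0, 0, 0], "spin": -0.045, "hand": 0.5},
    {"offset": [0, 0, 0], "spin": -0.045, "hand": 0.5},
    {"offset": [0, 0, 0], "spin": -0.045, "hand": 0.5},
    {"offset": [0, 0, 0], "spin": -0.045, "hand": 0.5},
    {"offset": [0, 0, 0], "spin": -0.045, "hand": 0.5},
    {"offset": [0, 0, 0], "spin": -0.045, "hand": 0.5},
    {"offset": [0, 0, 0], "spin": -0.045, "hand": 0.5},
    {"offset": [0, 0, 0], "spin": 0, "hand": 0.5},
  ],
)

```text
t: 13.65
tool_pos: [0.4346, 0.2904, 0.0429]
tool_rot: [-180.0, 0.0, 119.8]
contact_force: [0.5, -0.0, -1.3]
finger_gap: 0.528
grasp_force: 29.4
```

```bash
python3 - <<'E'
from go import *
s=robot.get_state();print(s["contact_force"],s["tool_pos"],s["tool_rot"],s["joint_pos"])
c=robot.capture("side")
for nm in("spent_bottle","fresh_bottle","jar"):
  for a in robot.pinpoint(c,nm)[:2]:print(nm,a["centre"],a["score"],atz(c,a["centre"],.003))
cv2.imwrite("pics/s6.png",cv2.resize(c["image"][180:320,300:440,::-1],None,fx=4,fy=4,interpolation=2))
E
```

```text
[ 0.49620225 -0.02963973 -1.30316961] [0.43459639 0.29035965 0.042877  ] [-1.79971560e+02  1.18952162e-03  1.19758615e+02] [3.24865632e+01 2.49121459e+01 1.10749055e+02 2.36525337e-04
 4.43672636e+01 2.72777950e+00]
spent_bottle [371.9, 275.3] 0.88 [0.43380316 0.29763865 0.003     ]
spent_bottle [297.5, 322.2] 0.21 [0.55974894 0.47885524 0.003     ]
fresh_bottle [220.8, 257.9] 0.57 [0.8005891 0.3096163 0.003    ]
fresh_bottle [390.1, 288.8] 0.55 [0.39135013 0.33752699 0.003     ]
jar [360.4, 256.0] 0.59 [0.4682892  0.22415664 0.003     ]
```

View pics/s6.png

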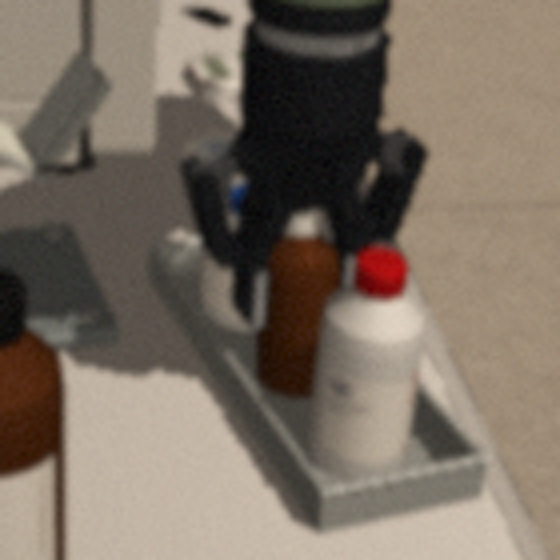

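The picture shows the spent bottle hanging upright between the jar and the fresh bottle, with the fingers now along the tray's short side. I'll set it down and release.

>>> step_arm(
  plan=[
    {"offset": [0, 0, 0.006], "spin": 0, "hand": 0.5},
    {"offset": [0, 0, 0.004], "spin": 0, "hand": 0.5},
    {"offset": [0, 0, 0], "spin": 0, "hand": -0.2},
    {"offset": [0, 0, 0], "spin": 0, "hand": -0.4},
    {"offset": [0, 0, 0], "spin": 0, "hand": -0.7},
    {"offset": [0, 0, 0], "spin": 0, "hand": -0.8},
    {"offset": [0, 0, 0], "spin": 0, "hand": -0.8},
    {"offset": [0, 0, -0.08], "spin": 0, "hand": -0.8},
    {"offset": [0, 0, -0.16], "spin": 0, "hand": -0.8},
    {"offset": [0, 0, -0.16], "spin": 0, "hand": -0.8},
    {"offset": [0, 0, -0.16], "spin": 0, "hand": -0.8},
    {"offset": [0, 0, -0.16], "spin": 0, "hand": -0.8},
    {"offset": [0, 0, -0.16], "spin": 0, "hand": -0.8},
    {"offset": [0, 0, 0], "spin": 0, "hand": -0.8},
  ],
)

```text
t: 15.25
tool_pos: [0.4373, 0.2919, 0.2666]
tool_rot: [179.3, -0.0, 119.8]
contact_force: [0.9, 0.6, -0.3]
finger_gap: 0.895
grasp_force: 0.0
```

```bash
python3 - <<'E'
from go import *
s=robot.get_state();print(s["tool_pos"],s["tool_rot"])
c=robot.capture("side");T=robot.capture("top")
for nm in("spent_bottle","fresh_bottle","jar"):
  for a in robot.pinpoint(c,nm)[:2]:print(nm,a["centre"],a["score"],atz(c,a["centre"],.003))
  for a in robot.recognise(c,nm)[:2]:print(nm,a["extent"],a["score"])
  for a in robot.pinpoint(T,nm)[:2]:print(nm,"top",a["centre"],a["score"],atz(T,a["centre"],.003))
E
```

```text
[0.43730511 0.29193291 0.26664402] [ 1.79287617e+02 -2.69582418e-02  1.19770681e+02]
spent_bottle [371.0, 277.7] 0.73 [0.43503041 0.30714799 0.003     ]
spent_bottle [375.0, 259.9, 21.8, 48.7] 0.71
spent_bottle [296.8, 199.4, 64.7, 57.1] 0.17
spent_bottle top [332.6, 244.8] 0.75 [0.46317007 0.21779184 0.003     ]
fresh_bottle [386.1, 291.5] 0.88 [0.3993406 0.3486688 0.003    ]
fresh_bottle [224.3, 258.8] 0.65 [0.79053286 0.31131672 0.003     ]
fresh_bottle [391.5, 270.1, 27.7, 61.1] 0.94
fresh_bottle [220.2, 244.9, 12.9, 33.0] 0.89
fresh_bottle top [296.4, 109.8] 0.68 [0.80637436 0.30584961 0.003     ]
jar [294.6, 177.9] 0.43 [ 0.77304484 -0.25607215  0.003     ]
jar [355.2, 225.7] 0.18 [0.50041922 0.07071509 0.003     ]
jar [364.8, 245.8, 28.2, 38.8] 0.57
jar top [331.4, 243.9] 0.85 [0.46543392 0.22075482 0.003     ]
```

>>> step_arm(
  plan=[
    {"offset": [0, 0, -0.02], "spin": 0.0476, "hand": -0.8},
    {"offset": [0, 0, -0.02], "spin": 0.0476, "hand": -0.8},
    {"offset": [0, 0, -0.02], "spin": 0.0476, "hand": -0.8},
    {"offset": [0, 0, -0.02], "spin": 0.0476, "hand": -0.8},
    {"offset": [0, 0, -0.02], "spin": 0.0476, "hand": -0.8},
    {"offset": [0, 0, -0.02], "spin": 0.0476, "hand": -0.8},
    {"offset": [0, 0, -0.02], "spin": 0.0476, "hand": -0.8},
    {"offset": [0, 0, -0.02], "spin": 0.0476, "hand": -0.8},
    {"offset": [0, 0, -0.02], "spin": 0.0476, "hand": -0.6},
    {"offset": [0, 0, 0], "spin": 0.0476, "hand": -0.4},
    {"offset": [0, 0, 0], "spin": 0.0476, "hand": 0},
    {"offset": [0.04, 0.115, 0], "spin": 0, "hand": 0},
    {"offset": [0.06, 0.115, 0], "spin": 0, "hand": 0},
    {"offset": [0.06, 0.115, 0], "spin": 0, "hand": 0},
    {"offset": [0.01, 0.12, 0], "spin": 0, "hand": 0},
    {"offset": [0, 0, 0], "spin": 0, "hand": 0},
  ],
)

```text
t: 17.4
tool_pos: [0.525, 0.2012, 0.3049]
tool_rot: [179.9, 0.1, 25.3]
contact_force: [0.6, 0.4, -0.2]
finger_gap: 0.502
grasp_force: 0.0
```

```bash
python3 - <<'E'
from go import *
s=robot.get_state();print(s["tool_pos"],s["tool_rot"])
c=robot.capture("side");T=robot.capture("top")
f=lambda X:np.round([1e3*(X[:2]-o)@u,1e3*(X[:2]-o)@n,1e3*X[2]],1)
for nm in("lift_lug","cradle"):
  R={}
  for k,q in(("s",c),("t",T)):
    R[k]=robot.pinpoint(q,nm);print(nm,k,[(np.round(a["centre"],1),round(a["score"],2)) for a in R[k][:2]])
  if R["s"] and R["t"]:print(f(tri([c,T],[R[k][0]["centre"] for k in"st"])))
# dark lug blob in side view
g=c["image"][160:200,275:310].max(2);m=(g<60).astype(np.uint8);k,l,st_,ce=cv2.connectedComponentsWithStats(m)
for i in range(1,k):
  if st_[i,4]>60:print("dark",st_[i][:5]+[275,160,0,0,0],ce[i]+[275,160])
g=T["image"][155:180,300:325].max(2);m=(g<60).astype(np.uint8);k,l,st_,ce=cv2.connectedComponentsWithStats(m)
for i in range(1,k):
  if st_[i,4]>15:print("darkT",st_[i]+[300,155,0,0,0],ce[i]+[300,155],f(atz(T,ce[i]+[300,155],.222)))
go(st(.002,0,.30))
E
```

```text
[0.52498142 0.20124244 0.30491787] [1.79913897e+02 5.10402551e-02 2.53099694e+01]
lift_lug s [(array([291.6, 175.3]), 0.88)]
lift_lug t [(array([313.3, 167.3]), 0.75)]
[ 16.5   3.4 213.8]
cradle s [(array([299.4, 211.1]), 0.64)]
cradle t [(array([318.8, 177.9]), 0.87)]
[  0.8   0.9 121.3]
dark [283 172  14  16 199] [289.89447236 179.29648241]
darkT [310 157  15  17 119] [315.90756303 164.        ] [ 18.7  -4.2 222. ]
[0.6188 0.2469 0.3   ] mm [104.9   3.4   5.7] total [0.4196 0.0137 0.0227] rows 3 each [0.1399 0.0046 0.0076]
```

>>> step_arm(
  plan=[
    {"offset": [0.1, 0, 0.02], "spin": 0, "hand": 0},
    {"offset": [0.14, 0.004, 0.06], "spin": 0, "hand": 0},
    {"offset": [0.13, 0.004, 0.1], "spin": 0, "hand": 0},
    {"offset": [0, 0, 0.14], "spin": 0, "hand": 0},
    {"offset": [0, 0, 0.1], "spin": 0, "hand": 0},
    {"offset": [0, 0, 0.025], "spin": 0, "hand": 0},
    {"offset": [0.025, 0, 0], "spin": 0, "hand": 0},
    {"offset": [0.025, 0, 0], "spin": 0, "hand": 0},
    {"offset": [0, 0, 0], "spin": 0, "hand": 0},
  ],
)

```text
t: 18.6
tool_pos: [0.6206, 0.2482, 0.1964]
tool_rot: [180.0, -0.3, 25.5]
contact_force: [0.7, -0.2, 0.2]
finger_gap: 0.506
grasp_force: 0.0
```

```bash
python3 - <<'E'
from go import *
s=robot.get_state();print(s["contact_force"],s["tool_pos"],s["tool_rot"],np.round([(s["tool_pos"][:2]-o)@u,(s["tool_pos"][:2]-o)@n],4))
go(st(.002,.0015,.193))
E
```

```text
[ 0.66345465 -0.1832254   0.21846072] [0.62058563 0.24819873 0.19641858] [179.97536175  -0.26198848  25.54389051] [0.0042 0.0004]
[0.6182 0.2482 0.193 ] mm [-2.2 -1.1  3.4] total [-0.0087 -0.0042  0.0137] rows 1 each [-0.0087 -0.0042  0.0137]
```

>>> step_arm(
  plan=[
    {"offset": [0, -0.004, 0.006], "spin": 0, "hand": 0.3},
    {"offset": [0, 0, 0], "spin": 0, "hand": 0.9},
    {"offset": [0, 0, 0], "spin": 0, "hand": 0.9},
    {"offset": [0, 0, 0], "spin": 0, "hand": 0.9},
    {"offset": [0, 0, 0], "spin": 0, "hand": 0.9},
    {"offset": [0, 0, 0], "spin": 0, "hand": 0.9},
  ],
  squeeze=45,
)

```text
t: 19.2
tool_pos: [0.6183, 0.2486, 0.1934]
tool_rot: [-180.0, -0.0, 25.5]
contact_force: [-3.4, 2.3, 4.1]
finger_gap: 0.129
grasp_force: 45.9
```

>>> step_arm(
  plan=[
    {"offset": [0, 0, -0.03], "spin": 0, "hand": 0.9},
    {"offset": [0, 0, -0.045], "spin": 0, "hand": 0.9},
    {"offset": [0, 0, -0.045], "spin": 0, "hand": 0.9},
    {"offset": [0, 0, -0.04], "spin": 0, "hand": 0.9},
    {"offset": [0, 0, -0.022], "spin": 0, "hand": 0.9},
    {"offset": [0, 0, 0], "spin": 0, "hand": 0.9},
    {"offset": [0, 0, 0], "spin": 0, "hand": 0.9},
  ],
)

```text
t: 19.9
tool_pos: [0.6183, 0.2485, 0.239]
tool_rot: [-180.0, -0.0, 25.5]
contact_force: [-0.7, 4.8, -4.8]
finger_gap: 0.132
grasp_force: 44.9
```

```bash
python3 - <<'E'
from go import *
s=robot.get_state();print(s["contact_force"],s["tool_pos"])
c=robot.capture("side")
g=c["image"][150:200,275:310].max(2);m=(g<60).astype(np.uint8);k,l,st_,ce=cv2.connectedComponentsWithStats(m)
for i in range(1,k):
  if st_[i,4]>40:print("dark",st_[i]+[275,150,0,0,0])
for a in robot.pinpoint(c,"lift_lug")[:1]+robot.pinpoint(c,"cradle")[:1]:print(a)
E
```

```text
[-0.72216987  4.75207235 -4.79869958] [0.61826769 0.24851879 0.23897012]
dark [282 150  21  21 281]
{'centre': [293.7, 159.5], 'score': 0.65}
{'centre': [301.8, 192.3], 'score': 0.67}
```

>>> step_arm(
  plan=[
    {"offset": [0, 0, 0.012], "spin": 0, "hand": 0.9},
    {"offset": [0, 0, 0.01], "spin": 0, "hand": 0.9},
    {"offset": [0, 0, 0], "spin": 0, "hand": 0.9},
  ],
)

```text
t: 20.35
tool_pos: [0.6183, 0.2485, 0.2337]
tool_rot: [-180.0, -0.0, 25.5]
contact_force: [-1.2, 4.8, -2.0]
finger_gap: 0.128
grasp_force: 45.4
```

>>> step_arm(
  plan=[
    {"offset": [0, 0, 0.004], "spin": 0, "hand": 0.9},
    {"offset": [0, 0, 0], "spin": 0, "hand": 0.9},
  ],
)

```text
t: 20.55
tool_pos: [0.6183, 0.2485, 0.2335]
tool_rot: [-180.0, -0.1, 25.5]
contact_force: [-2.4, 4.3, -0.1]
finger_gap: 0.132
grasp_force: 45.7
```

>>> step_arm(
  plan=[
    {"offset": [0, 0, 0], "spin": 0, "hand": 0.4},
    {"offset": [0, 0, 0], "spin": 0, "hand": 0},
    {"offset": [0, 0, 0], "spin": 0, "hand": 0},
    {"offset": [0, 0, 0], "spin": 0, "hand": 0},
    {"offset": [-0.06, 0, 0], "spin": 0, "hand": 0},
    {"offset": [-0.1, 0, 0], "spin": 0, "hand": 0},
    {"offset": [-0.14, 0, -0.05], "spin": 0, "hand": -0.3},
    {"offset": [-0.14, 0, -0.1], "spin": 0, "hand": -0.8},
    {"offset": [-0.1, 0, -0.05], "spin": 0, "hand": -0.8},
    {"offset": [0, 0, 0], "spin": 0, "hand": -0.8},
  ],
  squeeze=25,
)

```text
t: 21.55
tool_pos: [0.4952, 0.1889, 0.2849]
tool_rot: [179.9, -0.2, 25.5]
contact_force: [0.6, 0.0, 0.6]
finger_gap: 0.898
grasp_force: 0.0
```

```bash
python3 - <<'E'
from go import *
s=robot.get_state();print(s["tool_pos"],s["tool_rot"],s["joint_pos"])
c=robot.capture("side");T=robot.capture("top")
f=lambda X:np.round([1e3*(X[:2]-o)@u,1e3*(X[:2]-o)@n,1e3*X[2]],1)
for nm in("lift_lug","cradle"):
  R={}
  for k,q in(("s",c),("t",T)):
    R[k]=robot.pinpoint(q,nm);print(nm,k,[(np.round(a["centre"],1),round(a["score"],2)) for a in R[k][:1]])
  if R["s"] and R["t"]:print(f(tri([c,T],[R[k][0]["centre"] for k in"st"])))
for nm in("fresh_bottle","spent_bottle"):
  for k,q in(("s",c),("t",T)):
    for a in robot.pinpoint(q,nm)[:2]:print(nm,k,np.round(a["centre"],1),round(a["score"],2),atz(q,a["centre"],.003))
print([a["extent"] for a in robot.recognise(c,"fresh_bottle")[:2]])
fr=np.array([.401,.353])
go([*fr,.20],yd=s["tool_rot"][2]); 
E
```

```text
[0.49522589 0.18892843 0.2848761 ] [179.93874211  -0.22618565  25.49776902] [ 1.96614031e+01  1.23971271e+01  9.01413357e+01 -3.89023001e-02
  7.72302977e+01  8.41722771e+01]
lift_lug s [(array([289.1, 159.1]), 0.62)]
lift_lug t [(array([312.3, 165.8]), 0.88)]
[ 18.1   4.2 251.8]
cradle s [(array([300.9, 196.4]), 0.93)]
cradle t [(array([317.8, 176. ]), 0.59)]
[ -1.    2.5 160.2]
fresh_bottle s [221.6 257.2] 0.82 [0.80006598 0.30634256 0.003     ]
fresh_bottle s [389.1 291.6] 0.7 [0.39306367 0.34756887 0.003     ]
fresh_bottle t [276.3 271.7] 0.76 [0.39806733 0.35853451 0.003     ]
fresh_bottle t [296.  109.5] 0.5 [0.80716626 0.30686435 0.003     ]
spent_bottle s [373.8 277.6] 0.77 [0.42888869 0.30535353 0.003     ]
spent_bottle t [300.6 257.7] 0.68 [0.43203936 0.29782116 0.003     ]
[[393.2, 270.4, 25.9, 59.9], [221.2, 244.9, 14.6, 33.4]]
[0.401 0.353 0.2  ] mm [ -16.4 -188.3   81.3] total [-0.0656 -0.7532  0.3251] rows 6 each [-0.0109 -0.1255  0.0542]
```

>>> step_arm(
  plan=[
    {"offset": [-0.01, -0.08, 0.03], "spin": 0, "hand": -0.8},
    {"offset": [-0.01, -0.13, 0.05], "spin": 0, "hand": -0.8},
    {"offset": [-0.01, -0.14, 0.06], "spin": 0, "hand": -0.8},
    {"offset": [-0.01, -0.14, 0.06], "spin": 0, "hand": -0.8},
    {"offset": [-0.01, -0.14, 0.06], "spin": 0, "hand": -0.9},
    {"offset": [-0.016, -0.124, 0.06], "spin": 0, "hand": -0.9},
    {"offset": [0, 0, 0], "spin": -0.047, "hand": -0.9},
    {"offset": [0, 0, 0], "spin": -0.0475, "hand": -0.9},
    {"offset": [0, 0, 0], "spin": -0.0475, "hand": -0.9},
    {"offset": [0, 0, 0], "spin": -0.0475, "hand": -0.9},
    {"offset": [0, 0, 0], "spin": -0.0475, "hand": -0.9},
    {"offset": [0, 0, 0], "spin": -0.0475, "hand": -0.9},
    {"offset": [0, 0, 0], "spin": -0.0475, "hand": -0.9},
    {"offset": [0, 0, 0], "spin": -0.0475, "hand": -0.9},
    {"offset": [0, 0, 0], "spin": -0.0475, "hand": -0.9},
    {"offset": [0, 0, 0], "spin": -0.0475, "hand": -0.9},
    {"offset": [0, 0, 0], "spin": -0.0475, "hand": -0.9},
    {"offset": [0, 0, 0], "spin": 0, "hand": -0.9},
    {"offset": [0, 0, 0], "spin": 0, "hand": -0.9},
  ],
)

```text
t: 24.0
tool_pos: [0.4006, 0.353, 0.2017]
tool_rot: [-180.0, 0.0, 119.3]
contact_force: [1.2, -0.5, 0.2]
finger_gap: 0.952
grasp_force: 0.0
```

```bash
python3 - <<'E'
from go import *
s=robot.get_state();print(s["tool_pos"],s["tool_rot"])
c=robot.capture("side")
for nm in("spent_bottle","fresh_bottle"):
  for a in robot.pinpoint(c,nm)[:2]:print(nm,a["centre"],round(a["score"],2),atz(c,a["centre"],.003))
# red cap blob
I=c["image"].astype(int);m=((I[...,0]>130)&(I[...,1]<70)&(I[...,2]<80));m[:,:350]=0
v,x=np.nonzero(m);print(len(x),x.mean(),v.mean(),atz(c,(x.mean(),v.mean()),.113))
go([.400,.3535,.056])
E
```

```text
[0.40060077 0.35300983 0.20167747] [-1.79989289e+02  8.39431863e-03  1.19309379e+02]
spent_bottle [375.0, 277.3] 0.81 [0.42632789 0.30361966 0.003     ]
spent_bottle [390.2, 287.5] 0.56 [0.39131426 0.33296658 0.003     ]
fresh_bottle [390.1, 293.3] 0.96 [0.39075379 0.35279497 0.003     ]
fresh_bottle [223.8, 255.1] 0.79 [0.7989582  0.29650801 0.003     ]
86 395.95348837209303 246.84883720930233 [0.38892175 0.34401387 0.113     ]
[0.4    0.3535 0.056 ] mm [  0.7  -0.2 145.7] total [ 0.003  -0.0009  0.583 ] rows 4 each [ 0.0007 -0.0002  0.1457]
```

>>> step_arm(
  plan=[
    {"offset": [0.002, -0.02, 0.1], "spin": 0, "hand": -0.95},
    {"offset": [0, 0, 0.14], "spin": 0, "hand": -0.95},
    {"offset": [0, 0, 0.14], "spin": 0, "hand": -0.95},
    {"offset": [0, 0, 0.12], "spin": 0, "hand": -0.95},
    {"offset": [0, 0, 0.075], "spin": 0, "hand": -0.95},
    {"offset": [0, 0, 0.004], "spin": 0, "hand": -0.5},
    {"offset": [0, 0, 0], "spin": 0, "hand": -0.2},
    {"offset": [0, 0, 0], "spin": 0, "hand": 0},
    {"offset": [0, 0, 0], "spin": 0, "hand": 0.4},
    {"offset": [0, 0, 0], "spin": 0, "hand": 0.4},
    {"offset": [0, 0, 0], "spin": 0, "hand": 0.4},
  ],
  squeeze=30,
)

```text
t: 25.25
tool_pos: [0.3965, 0.3514, 0.0579]
tool_rot: [179.9, -0.0, 119.5]
contact_force: [0.4, 0.1, 1.4]
finger_gap: 0.58
grasp_force: 32.6
```

>>> step_arm(
  plan=[
    {"offset": [0, 0, -0.06], "spin": 0, "hand": 0.4},
    {"offset": [0, 0, -0.12], "spin": 0, "hand": 0.4},
    {"offset": [0, 0, -0.14], "spin": 0, "hand": 0.4},
    {"offset": [0, 0, -0.14], "spin": 0, "hand": 0.4},
    {"offset": [0, 0, -0.14], "spin": 0, "hand": 0.4},
    {"offset": [0, 0, -0.14], "spin": 0.047, "hand": 0.4},
    {"offset": [0, 0, -0.14], "spin": 0.0475, "hand": 0.4},
    {"offset": [0, 0, -0.14], "spin": 0.0475, "hand": 0.4},
    {"offset": [0, 0, 0], "spin": 0.0475, "hand": 0.4},
    {"offset": [0, 0, 0], "spin": 0.0475, "hand": 0.4},
    {"offset": [0, 0, 0], "spin": 0.0475, "hand": 0.4},
    {"offset": [0, 0, 0], "spin": 0.0475, "hand": 0.4},
    {"offset": [0, 0, 0], "spin": 0.0475, "hand": 0.4},
    {"offset": [0, 0, 0], "spin": 0.0475, "hand": 0.4},
    {"offset": [0, 0, 0], "spin": 0.0475, "hand": 0.4},
    {"offset": [0, 0, 0], "spin": 0.0475, "hand": 0.4},
    {"offset": [0, 0, 0], "spin": 0, "hand": 0.4},
  ],
)

```text
t: 26.95
tool_pos: [0.3957, 0.3508, 0.312]
tool_rot: [180.0, 0.0, 25.5]
contact_force: [-0.2, -0.0, -2.1]
finger_gap: 0.586
grasp_force: 32.5
```

```bash
python3 - <<'E'
from go import *
s=robot.get_state();print(s["tool_pos"],s["tool_rot"])
c=robot.capture("side")
for a in robot.pinpoint(c,"fresh_bottle")[:2]:print(a["centre"],round(a["score"],2),inhand(c,a["centre"]))
for a in robot.pinpoint(c,"spent_bottle")[:1]:print(a["centre"],round(a["score"],2),atz(c,a["centre"],.003))
for a in robot.recognise(c,"spent_bottle")[:1]:print(a)
b=go(st(-.07,.002,.31),yd=25.5);go(st(-.03,.002,.31),b,25.5)
E
```

```text
[0.3957005  0.35077062 0.31196108] [1.79990585e+02 2.55501534e-02 2.55415448e+01]
[224.4, 258.1] 0.95 [ 326.  -175.1]
[401.9, 180.4] 0.56 [ -4.8 -53.4]
[371.1, 276.4] 0.88 [0.43522725 0.3022182  0.003     ]
{'extent': [375.5, 259.7, 24.4, 48.8], 'score': 0.92}
[0.553  0.2177 0.31  ] mm [ 84.4 187.9   2. ] total [0.3377 0.7515 0.0081] rows 6 each [0.0563 0.1253 0.0014]
[0.5891 0.2349 0.31  ] mm [40.  0. -0.] total [ 0.16  0.   -0.  ] rows 2 each [ 0.08  0.   -0.  ]
```

>>> step_arm(
  plan=[
    {"offset": [0.03, 0.08, 0], "spin": 0, "hand": 0.4},
    {"offset": [0.06, 0.12, 0], "spin": 0, "hand": 0.4},
    {"offset": [0.07, 0.13, 0], "spin": 0, "hand": 0.4},
    {"offset": [0.07, 0.13, 0], "spin": 0, "hand": 0.4},
    {"offset": [0.07, 0.13, 0], "spin": 0, "hand": 0.4},
    {"offset": [0.08, 0.1, 0], "spin": 0, "hand": 0.4},
    {"offset": [0.07, 0.06, 0], "spin": 0, "hand": 0.4},
    {"offset": [0.047, 0.0, 0], "spin": 0, "hand": 0.4},
    {"offset": [0, 0, 0.06], "spin": 0, "hand": 0.4},
    {"offset": [0, 0, 0.06], "spin": 0, "hand": 0.4},
    {"offset": [0, 0, 0], "spin": 0, "hand": 0.4},
  ],
)

```text
t: 28.25
tool_pos: [0.5879, 0.2348, 0.2795]
tool_rot: [-180.0, 0.3, 25.6]
contact_force: [0.2, -0.5, -1.1]
finger_gap: 0.582
grasp_force: 32.5
```

```bash
python3 - <<'E'
from go import *
s=robot.get_state();print(s["contact_force"],s["tool_pos"],s["tool_rot"][2],np.round([(s["tool_pos"][:2]-o)@u,(s["tool_pos"][:2]-o)@n],4))
c=robot.capture("side");T=robot.capture("top")
for nm in("fresh_bottle","cradle","lift_lug"):
  for a in robot.pinpoint(c,nm)[:2]:print(nm,a["centre"],round(a["score"],2),inhand(c,a["centre"]))
x=c["image"][110:250,250:370,::-1]
cv2.imwrite("pics/s7.png",cv2.resize(x,None,fx=4.2,fy=4.2,interpolation=2))
E
```

```text
[ 0.17486355 -0.46412028 -1.05506166] [0.58794932 0.23484203 0.279512  ] 25.5852465580693 [-0.031   0.0024]
fresh_bottle [222.9, 257.3] 0.8 [ 216.1 -263.4]
fresh_bottle [312.4, 168.5] 0.7 [ -1.3 -56.7]
cradle [302.9, 195.7] 0.8 [  21.2 -122.2]
lift_lug [288.9, 159.3] 0.55 [ 51.7 -31.6]
```

View pics/s7.png

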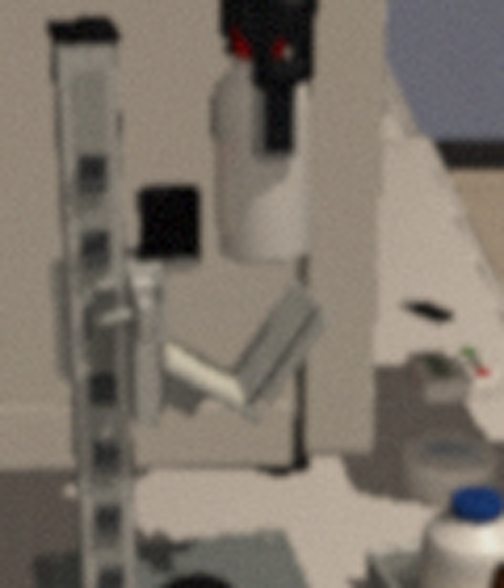

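The picture shows the fresh bottle upright in the grip, base at row 260 from col 218 to 308. The empty trough runs from (325,318) to (252,412), and the lug at (170,222) is clear behind. I'll lower the bottle's front rim onto the trough, which will lean it.

>>> step_arm(
  plan=[
    {"offset": [0.014, 0, 0.05], "spin": 0, "hand": 0.4},
    {"offset": [0, 0, 0.07], "spin": 0, "hand": 0.4},
    {"offset": [0, 0, 0.01], "spin": 0, "hand": 0.4},
    {"offset": [0, 0, 0.01], "spin": 0, "hand": 0.4},
    {"offset": [0, 0, 0.01], "spin": 0, "hand": 0.4},
    {"offset": [0, 0, 0], "spin": 0, "hand": 0.4},
  ],
)

```text
t: 29.1
tool_pos: [0.5922, 0.2369, 0.2449]
tool_rot: [180.0, -0.0, 25.5]
contact_force: [-0.7, -0.6, -2.0]
finger_gap: 0.581
grasp_force: 32.5
```

>>> step_arm(
  plan=[
    {"offset": [0, 0, 0.01], "spin": 0, "hand": 0.4},
    {"offset": [0, 0, 0.01], "spin": 0, "hand": 0.4},
    {"offset": [0, 0, 0.004], "spin": 0, "hand": 0.4},
  ],
)

```text
t: 29.4
tool_pos: [0.5931, 0.2367, 0.2392]
tool_rot: [179.9, -0.2, 25.5]
contact_force: [2.6, -0.2, 0.8]
finger_gap: 0.582
grasp_force: 32.6
```

>>> step_arm(
  plan=[
    {"offset": [-0.016, 0, 0.002], "spin": 0, "hand": 0.4},
    {"offset": [-0.016, 0, 0.004], "spin": 0, "hand": 0.4},
    {"offset": [-0.016, 0, 0.006], "spin": 0, "hand": 0.4},
    {"offset": [-0.008, 0, 0.004], "spin": 0, "hand": 0.4},
  ],
)

```text
t: 29.8
tool_pos: [0.5808, 0.2311, 0.2365]
tool_rot: [180.0, -0.4, 25.5]
contact_force: [3.7, 1.4, 5.2]
finger_gap: 0.587
grasp_force: 30.3
```

```bash
cat > chk.py <<'E'
from go import *
s=robot.get_state();print(s["contact_force"],s["ft_torque"],s["tool_pos"],"stand",np.round([(s["tool_pos"][:2]-o)@u,(s["tool_pos"][:2]-o)@n],4))
c=robot.capture("side")
for a in robot.pinpoint(c,"fresh_bottle")[:3]:
  if a["centre"][0]>260: print(a["centre"],round(a["score"],2),inhand(c,a["centre"]))
for a in robot.recognise(c,"fresh_bottle")[:3]:
  if a["extent"][0]>260: print(a)
E
python3 chk.py
```

```text
[3.73310421 1.39203196 5.24098972] [ 0.17013071 -1.02678857  0.01757493] [0.58079262 0.23113117 0.23652449] stand [-0.0391  0.0022]
[309.6, 186.2] 0.94 [ 15.4 -52.5]
{'extent': [294.9, 183.1, 70.3, 52.6], 'score': 0.15}
```

>>> step_arm(
  plan=[
    {"offset": [-0.014, 0, 0.006], "spin": 0, "hand": 0.4},
    {"offset": [-0.014, 0, 0.007], "spin": 0, "hand": 0.4},
    {"offset": [-0.014, 0, 0.008], "spin": 0, "hand": 0.4},
    {"offset": [-0.014, 0, 0.009], "spin": 0, "hand": 0.4},
  ],
)

```text
t: 30.35
tool_pos: [0.5661, 0.2244, 0.2266]
tool_rot: [180.0, 0.1, 25.5]
contact_force: [3.4, -0.9, 2.1]
finger_gap: 0.584
grasp_force: 30.6
```

```bash
python3 chk.py
```

```text
[ 3.38310715 -0.86813445  2.0755827 ] [-0.03962995 -0.78333044  0.00229102] [0.5661416  0.22440374 0.22656787] stand [-0.0552  0.0024]
[308.3, 186.7] 0.72 [ 34.5 -43.8]
{'extent': [317.0, 169.5, 38.7, 50.6], 'score': 0.87}
```

>>> step_arm(
  plan=[
    {"offset": [-0.016, 0, 0.008], "spin": 0, "hand": 0.4},
    {"offset": [-0.016, 0, 0.01], "spin": 0, "hand": 0.4},
    {"offset": [0.0, 0, 0.012], "spin": 0, "hand": 0.4},
    {"offset": [0.012, 0, 0.02], "spin": 0, "hand": 0.4},
    {"offset": [0.012, 0, 0.017], "spin": 0, "hand": 0.4},
    {"offset": [0.012, 0, 0.017], "spin": 0, "hand": 0.4},
  ],
)

```text
t: 31.1
tool_pos: [0.569, 0.2259, 0.2073]
tool_rot: [180.0, -0.3, 25.5]
contact_force: [5.9, 1.0, 7.2]
finger_gap: 0.581
grasp_force: 30.6
```

```bash
python3 chk.py
```

```text
[5.86203303 1.03843479 7.22248175] [ 0.18761613 -0.88780044 -0.07260635] [0.56904236 0.22587063 0.20727083] stand [-0.052   0.0025]
[303.6, 192.1] 0.86 [ 41.5 -36.8]
{'extent': [312.9, 176.3, 38.5, 45.4], 'score': 0.64}
{'extent': [294.1, 182.6, 69.0, 54.3], 'score': 0.59}
```

>>> step_arm(
  plan=[
    {"offset": [0.011, 0, 0.014], "spin": 0, "hand": 0.4},
    {"offset": [0.01, 0, 0.014], "spin": 0, "hand": 0.4},
    {"offset": [0, 0, 0], "spin": 0, "hand": 0.4},
  ],
)

```text
t: 31.55
tool_pos: [0.5739, 0.2283, 0.1998]
tool_rot: [-180.0, -0.3, 25.5]
contact_force: [7.5, 2.4, 3.9]
finger_gap: 0.581
grasp_force: 30.6
```

```bash
python3 chk.py
```

```text
[7.50886607 2.42319852 3.94003348] [ 0.27346444 -1.15497513 -0.0187569 ] [0.57394873 0.22826471 0.19982653] stand [-0.0465  0.0025]
[298.7, 198.3] 0.7 [ 48.2 -44.5]
{'extent': [313.2, 181.6, 38.1, 45.6], 'score': 0.65}
```

>>> step_arm(
  plan=[
    {"offset": [0.009, 0, 0.009], "spin": 0, "hand": 0.4},
    {"offset": [0.008, 0, 0.007], "spin": 0, "hand": 0.4},
    {"offset": [0, 0, 0], "spin": 0, "hand": 0.4},
  ],
)

```text
t: 32.0
tool_pos: [0.5761, 0.2294, 0.1964]
tool_rot: [-180.0, -0.0, 25.5]
contact_force: [1.8, -0.0, 8.7]
finger_gap: 0.58
grasp_force: 31.1
```

```bash
python3 chk.py
```

```text
[ 1.83597351 -0.04682665  8.74165672] [-0.05234688 -0.38234047  0.01697904] [0.57610717 0.2293511  0.19639103] stand [-0.0441  0.0026]
[299.7, 198.9] 0.95 [ 43.4 -42.8]
{'extent': [311.8, 181.8, 36.2, 41.4], 'score': 0.74}
```

>>> step_arm(
  plan=[
    {"offset": [0, 0, 0], "spin": 0, "hand": -0.2},
    {"offset": [0, 0, 0], "spin": 0, "hand": -0.35},
    {"offset": [0, 0, 0], "spin": 0, "hand": -0.5},
    {"offset": [0, 0, 0], "spin": 0, "hand": -0.8},
    {"offset": [0, 0, 0], "spin": 0, "hand": -0.8},
    {"offset": [0, 0, 0], "spin": 0, "hand": -0.8},
  ],
  squeeze=20,
)

```text
t: 32.75
tool_pos: [0.576, 0.2292, 0.1948]
tool_rot: [-180.0, 0.0, 25.5]
contact_force: [-0.4, 0.0, 0.0]
finger_gap: 0.9
grasp_force: 0.0
```

```bash
python3 chk.py
```

```text
[-0.35954717  0.015789    0.03111691] [-0.02661954  0.0069458   0.00530888] [0.57601611 0.22921332 0.19481025] stand [-0.0442  0.0025]
[300.7, 197.0] 0.66 [ 40.9 -36.9]
{'extent': [305.0, 181.6, 24.7, 43.2], 'score': 0.85}
```

Released and free of contact. I'll withdraw upward and forward, then check both bottles.

>>> step_arm(
  plan=[
    {"offset": [-0.02, 0, -0.03], "spin": 0, "hand": -0.9},
    {"offset": [-0.02, 0, -0.06], "spin": 0, "hand": -0.9},
    {"offset": [-0.02, 0, -0.1], "spin": 0, "hand": -0.9},
    {"offset": [-0.02, 0, -0.12], "spin": 0, "hand": -0.9},
    {"offset": [-0.02, 0, -0.12], "spin": 0, "hand": -0.9},
    {"offset": [-0.08, 0, -0.06], "spin": 0, "hand": -0.9},
    {"offset": [-0.12, 0, 0], "spin": 0, "hand": -0.9},
    {"offset": [-0.14, 0, 0], "spin": 0, "hand": -0.9},
    {"offset": [-0.14, 0, 0], "spin": 0, "hand": -0.9},
    {"offset": [-0.1, 0, 0], "spin": 0, "hand": -0.9},
    {"offset": [0, 0, 0], "spin": 0, "hand": -0.9},
    {"offset": [0, 0, 0], "spin": 0, "hand": -0.9},
  ],
)

```text
t: 34.1
tool_pos: [0.4227, 0.1559, 0.3192]
tool_rot: [180.0, -0.2, 25.5]
contact_force: [0.2, -0.2, 0.6]
finger_gap: 0.95
grasp_force: 0.0
```

```bash
python3 - <<'E'
from go import *
c=robot.capture("side");T=robot.capture("top")
f=lambda X:np.round([1e3*(X[:2]-o)@u,1e3*(X[:2]-o)@n,1e3*X[2]],1)
I=c["image"].astype(int);J=T["image"].astype(int);P=[]
for I,b in((c["image"].astype(int),(270,360,130,230)),(T["image"].astype(int),(290,350,150,230))):
  m=(I[...,0]>110)&(I[...,1]<70)&(I[...,2]<80);z=np.zeros_like(m);z[b[2]:b[3],b[0]:b[1]]=1;v,x=np.nonzero(m&z);print(len(x),x.mean() if len(x) else 0,v.mean() if len(x) else 0);P.append((x.mean(),v.mean()))
print("red cap",f(tri([c,T],P)))
for nm in("fresh_bottle","cradle","spent_bottle"):
  R=[[a for a in robot.pinpoint(q,nm) if not(nm=="fresh_bottle" and (a["centre"][0]<260 or a["centre"][1]<130))] for q in(c,T)]
  print(nm,[(np.round(a[0]["centre"],1),round(a[0]["score"],2)) if a else None for a in R])
  if all(R):print(f(tri([c,T],[a[0]["centre"] for a in R])))
print(robot.recognise(c,"spent_bottle")[:1],robot.recognise(c,"fresh_bottle")[:2])
E
```

```text
58 326.3103448275862 157.6551724137931
103 331.99029126213594 200.60194174757282
red cap [-6.510e+01 -2.000e-01  2.486e+02]
fresh_bottle [(array([301.5, 194.7]), 0.8), (array([317.5, 173.7]), 0.93)]
[  0.4   1.6 164.7]
cradle [(array([302.1, 196.2]), 0.62), (array([316.1, 176.7]), 0.59)]
[ -2.    6.8 162.6]
spent_bottle [(array([372.8, 276.2]), 0.59), (array([298.8, 256.7]), 0.69)]
[-141.9  129.9    4. ]
[{'extent': [375.5, 258.2, 22.7, 46.1], 'score': 0.55}] [{'extent': [313.2, 177.2, 40.4, 54.7], 'score': 0.97}, {'extent': [220.0, 244.2, 17.0, 29.0], 'score': 0.71}]
```

The cap sits at (-65, 0, 249) mm in the stand frame, which matches a seated 35° lean. The spent bottle still stands in the tray, so I'm handing in.

```bash
python3 -c "
from workcell import robot
print(robot.sign_off())"
```

```text
the job is handed in; nothing more can be done
None
```

The job is handed in, but no verdict came back. By my last camera check the spent bottle stands upright in the tray, the carriage rests one notch up (about 40 mm), and the fresh bottle leans seated in the raised cradle; the neighbouring items showed no sign of being touched, at about 34 s of the 69 s limit.

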